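# Open the screw jar in the jar block

## Robot

A 7-joint arm with a two-finger parallel gripper is mounted at the origin on the work surface. World frame = base frame: x ahead of the robot, y to its left, z up, the work surface at z = 0. Lengths are in mm, angles in rad, forces in N, time in s.
With the tool pointing down it reaches from about 400 to 925 mm from the base axis. Payload 5.6 kg.
Tool frame: the origin (TCP) lies between the finger pads; the fingertips stand 25 mm ahead of it and the grasp point (between the pads) lies 6 mm ahead of it (r.tip_reach is the distance from the TCP to the fingertips, in mm); z points along the fingers, y is the direction in which the jaws open and shut (so a half turn about z gives the same grasp; the last joint's range is limited). The gripper opens to 85 mm and grips with 20 to 120 N. Pads are 22 mm wide; open, the fingers measure 114 mm over their backs; the gripper's body (76 mm by 85 mm) begins 54 mm behind the grasp point. The pads swing forward as they close: fully open they stand 13 mm farther back than shut.
Start: joints at [-1.308, 0.468, -0.012, 1.603, 0.006, 1.071, -0.056], TCP at [195.727, 619.838, 226.49] pointing down, gripper open.
Joint ranges: [-2.53, 2.53], [-0.31, 2.02], [-1.57, 1.55], [0.28, 2.44], [-1.29, 4.43], [0.15, 1.84], [-2.92, 2.92]. Speed limits (rad/s): [2.57, 2.57, 3.14, 3.14, 3.14, 3.14, 3.14].

## Interface

Orientations are given as [roll, pitch, yaw] about the fixed x, y, z axes, in that order (R = Rz(yaw) Ry(pitch) Rx(roll)).
In Python, from station import r gives the robot as it stands.
- The arm moves only by the tool send_rows, never from a script. Its argument "steps" is a list of rows, each a list of 4 numbers: the shift along the tool's x, y, z in mm, then the turn about the tool's z in rad. In form: [[x, y, z, spin], ...]. A call has 1 to 20 rows; each row shifts and turns the commanded pose from where the row before left it, along the tool's axes as they then stand; what a row does not reach is not made up. A row lasts 1/10 s, in which the tool goes at most 50 mm and 8.59 degrees, less where a joint would pass 70% of its speed; a pose out of reach is approached as far as the arm can. A call with a gripper value outside its range is refused whole. "claw" is the finger opening in mm, from 0 to 85.4, set as the call begins (left out, the last holds). The fingers move at their own pace and stop on an object; "grip_force" is the grip in N (left out, the last holds). Time passes only in rows, so rows that do not move let the fingers close. It gives the time, the measured TCP pose, the force and the opening at its end, in the units of the state.
- r.read_state(): the state, without advancing time (a new reading comes with each control period).
- r.read_camera(name): name is "scene" or "top"; returns the picture (400x640x3 uint8, red, green, blue); there is no depth.
- r.get_calibration(name): a dict with "mtx" (3x3 intrinsics, pixels), "R" (3x3) and "t" (3): a world point X has camera coordinates R X + t. Camera axes: x right, y down, z forward; pixel columns grow to the right and rows downward; lengths in mm; the calibration is good to about 2 mm. A picture is of the moment at which its call begins. get_calibration takes no time and is no camera call.
- r.sign_off(): hands the job in, once; it reports no verdict.
The state is a dict: "clock": time; "q": joint angles; "qd": joint speeds; "joint_torque": joint torques, N m; "ee_pos": TCP position; "tcp_rot": TCP orientation; "force": force on the tool from outside, world axes, zero at the start; "wrist_torque": the same for the moment, N m; "gripper_width": finger opening in mm.
Only numpy, scipy, OpenCV 4.12 (cv2) and the standard library are available. Lean on these libraries where they do the work, as an engineer would, in place of code of your own. Each camera call takes 0.05 s, during which the arm holds its last target.

## Task

Stand the red-lidded square jar fully down in the square pocket of the plywood block, so that it cannot turn, then twist its tight lid anticlockwise just far enough for the threads to let go, not forcing it on any further, and lift it off. Finish still holding the lid in the gripper, level and still, a centimetre or two clear above the open mouth of the jar, which stays seated in the block. Leave the black-lidded jar, the router, the power adapter and the TV box alone.

Things in the scene. Friction and masses are not known exactly. Their poses are not given: they have to be found in the camera images.
- jar_center (a point): The jar to open: square clear-glass jar with a red lid, half full of brass and steel screws, loose, 0.25 to 0.45 kg. Body 58 x 58 mm, corners rounded 6 mm, foot edges bevelled 4 mm; straight sides up to 64 mm, 106 mm tall with the lid on. This point is on its axis 53 mm above its underside; z up, x and y square to its flat sides. Starts standing on the table.
- jar_rim (a point): Centre of the jar's mouth: on the jar's axis, 99 mm above its underside, axes as the jar's. The neck is round, 43 mm across, from a sloping shoulder at 64 to 74 mm up to this rim, with three glass thread ridges out to 54 mm across.
- lid_center (a point): Red knurled metal lid, 60 mm across, 22 mm high, about 50 g. This point is its centre, 11 mm above the skirt's lower edge. Screwed on it is on the jar's axis, 42 mm above jar_center; the jar may be lifted by it. Its x axis starts 0 to 0.1 rad anticlockwise of the jar's x axis and shows how far it has been turned.
- lid: The same red lid, origin at the centre of its lower edge. Twist-off thread of three lugs with a springy seal: tight, 0.2 to 0.7 N m to turn. Turned anticlockwise (from above) it rises up to 2.5 mm and is free once its x axis is 1.05 rad (60 degrees) past the jar's; beyond 1.7 rad it meets the next threads. Between these it lifts straight off, clear of the rim once 15 mm up.
- pocket (a point): Centre of the mouth of the square pocket in the plywood block, level with the block's top, 45 mm above the table; axes along the block's, z up. Pocket 63 x 63 mm, 33 mm deep, walls square to the block. The jar fits any of four ways round with 2.5 mm play each side and can turn about 0.1 rad in it; seated, its underside is 33 mm below this point.
- block: Plywood jar block screwed to the table: 100 mm (its x) by 160 mm (its y) by 45 mm high, origin at the centre of its underside. The pocket is 30 mm towards its +y; a row of driver bits stands up to 31 mm out of its top, 45 mm towards its -y.
- black_jar: A jar of the same shape and size with a black lid, full of red and yellow wall plugs; loose, to be left alone. Origin at the centre of its underside. It and the red-lidded jar swap places from start to start.
- router: A black upright Wi-Fi router with rounded edges, 98 x 98 mm, 188 mm tall; loose, to be left alone. Origin at the centre of its underside.
- adapter: A black plug-in power adapter, 75 x 46 x 30 mm, lying on the table; loose, to be left alone. Origin at the centre of its underside.
- tv_box: A flat black TV box, 105 x 105 x 26 mm; loose, to be left alone. Origin at the centre of its underside.
Not all that is in view belongs to the job. There is more than one size of the block; the job needs the smallest.

How it is judged (in metres and radians):
On the way, in this order (a step that is already met when the one before it is completed fails the run):
1. the jar stands fully down and upright in the pocket, its lid still tight (horizontal distance between jar_center and pocket below 0.007 m and z of jar_center in the frame of pocket below 0.0225 m and angle between jar_center's own z axis and vertical below 0.08 rad and angle between the x axis of lid_center and the x axis of jar_center, either way round below 0.5 rad), for 0.2 s.
2. the lid is turned free of the threads while the jar stays seated (angle between the x axis of lid_center and the x axis of jar_center, either way round above 0.95 rad and horizontal distance between jar_center and pocket below 0.007 m and z of jar_center in the frame of pocket below 0.0225 m), for 0.1 s.
At the end, for the whole second after the job is handed in: The jar is seated in the pocket (7 mm sideways, 3.5 mm in height, 0.08 rad of tilt). The lid, turned 0.9 rad or more but not wound on, is at rest in the fingers alone, level within 0.2 rad, within 20 mm of the jar's axis, its skirt edge 3 to 45 mm above the rim (horizontal distance between jar_center and pocket below 0.007 m and z of jar_center in the frame of pocket below 0.0225 m and angle between jar_center's own z axis and vertical below 0.08 rad and angle between the x axis of lid_center and the x axis of jar_center, either way round above 0.9 rad and z of lid_center in the frame of jar_center between 0.06 and 0.102 m and horizontal distance between lid_center and jar_center below 0.02 m and angle between lid_center's own z axis and vertical below 0.2 rad and contact force between the fingers and lid above 1 N and contact force between lid and jar below 0.05 N and linear speed of lid below 0.02 m/s); the arm keeps its last pose, push and grip.
It fails at once if the jar is tipped over (angle between jar_center's own z axis and vertical above 0.6 rad).
It fails at once if the black-lidded jar is moved (distance of black_jar from where it was at the start of the episode above 0.02 m or angle between black_jar's own z axis and vertical above 0.4 rad).
It fails at once if the router is moved (distance of router from where it was at the start of the episode above 0.02 m or angle between router's own z axis and vertical above 0.4 rad).
It fails at once if the power adapter or the TV box is moved (distance of any of adapter, tv_box from where it was at the start of the episode above 0.02 m).
It fails at once if the lid is forced on against the next threads (contact force between lid and jar above 70 N).
It also fails if it takes over 46 s, if anything falls off the work surface, if the arm or the gripper's body presses on something with over 40 N, if the wrist force passes 120 N, or if a joint passes its speed limit or range.

## Working session

There is one attempt and no reset: what is moved stays moved. The work goes in short steps, Python scripts to look and compute and a tool call to move; the robot and the scene stay as the last step left them, time stands still between calls to the robot, and variables do not carry over. Pictures are saved under pics/ and viewed, and the job is handed in when it is done.

Besides the shell and the picture viewer there is one more tool, called after ">>>" as name(argument=value, ...), one argument or row to a line, values as JSON. send_rows: Moves the arm, as the interface text tells. Its arguments: {"type":"object","properties":{"steps":{"type":"array"},"claw":{"type":"number"},"grip_force":{"type":"number"}},"required":["steps"]}

```bash
ls; mkdir -p pics
python3 - <<'E'
from station import r
import cv2
print(r.read_state())
for n in("scene","top"):
    im=r.read_camera(n); cv2.imwrite(f"pics/{n}0.png",im[:,:,::-1]); c=r.get_calibration(n); print(n,c)
E
```

```text
pics
{'clock': 0.0, 'q': array([-1.30801515,  0.468401  , -0.01159311,  1.6036355 ,  0.00597345,
        1.07142315, -0.05628123]), 'qd': array([-0.00027029, -0.00100748, -0.00075777, -0.00022751, -0.00072265,
       -0.00172347,  0.00049614]), 'joint_torque': array([ 1.34208976e-04, -5.32393563e+01,  2.14217853e-02, -2.51311612e+01,
        1.13396402e-02,  8.13568913e-03, -4.18312254e-06]), 'ee_pos': array([195.56503998, 619.27231271, 225.51796304]), 'tcp_rot': array([-3.13976341e+00,  1.08064731e-04,  2.83574503e+00]), 'force': array([ 0.6948793 ,  0.12741986, -0.37732611]), 'wrist_torque': array([0.0648351 , 0.02863654, 0.00017468]), 'gripper_width': 85.53060587570054}
scene {'mtx': array([[397.15795196,   0.        , 324.7849506 ],
       [  0.        , 397.15795196, 201.30266415],
       [  0.        ,   0.        ,   1.        ]]), 'R': array([[-0.35943813,  0.93291879,  0.02160477],
       [ 0.64956665,  0.2667553 , -0.71197245],
       [-0.66997567, -0.24187631, -0.70187496]]), 't': array([ 251.14848235, -259.13125972, 1700.52582478])}
top {'mtx': array([[361.26031592,   0.        , 314.81475591],
       [  0.        , 361.26031592, 203.27050135],
       [  0.        ,   0.        ,   1.        ]]), 'R': array([[-0.01027428, -0.99936942, -0.03398821],
       [-0.99218448,  0.01441571, -0.1239441 ],
       [ 0.12435591,  0.03244914, -0.99170694]]), 't': array([-51.7830439 , 514.19313281, 941.40938414])}
```

View pics/scene0.png

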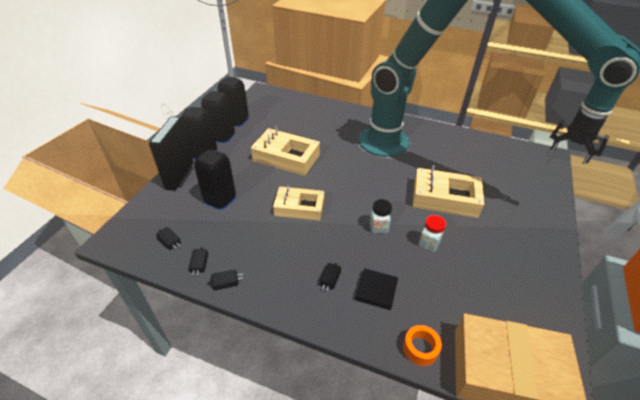

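View pics/top0.png

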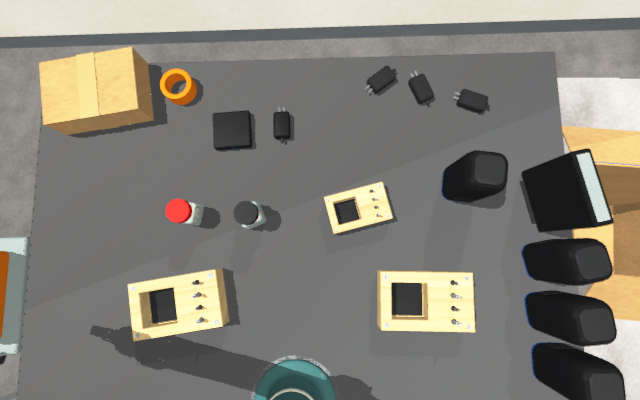

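```bash
cat > h.py <<'E'
import numpy as np, cv2
from station import r
C={n:r.get_calibration(n) for n in("scene","top")}
def proj(n,X):
    c=C[n];X=np.atleast_2d(X).astype(float);p=(X@c["R"].T+c["t"])@c["mtx"].T
    return p[:,:2]/p[:,2:]
def ray(n,uv,z):
    c=C[n];uv=np.atleast_2d(uv).astype(float)
    d=np.c_[uv,np.ones(len(uv))]@np.linalg.inv(c["mtx"]).T@c["R"]
    o=-c["R"].T@c["t"]
    return o+d*((z-o[2])/d[:,2])[:,None]
def crop(im,x0,y0,w,h,s,f):
    cv2.imwrite(f,cv2.resize(im[y0:y0+h,x0:x0+w,::-1],None,fx=s,fy=s,interpolation=cv2.INTER_CUBIC))
E
python3 - <<'E'
from h import *
t=cv2.imread("pics/top0.png")[:,:,::-1]; s=cv2.imread("pics/scene0.png")[:,:,::-1]
a=[ (t,150,180,130,60),(t,310,170,100,75),(s,350,190,110,70),(s,260,175,80,55)]
H=[]
for im,x,y,w,h in a: H.append(cv2.resize(im[y:y+h,x:x+w,::-1],(390,290),interpolation=cv2.INTER_CUBIC))
cv2.imwrite("pics/crops0.png",np.vstack([np.hstack(H[:2]),np.hstack(H[2:])]))
print(ray("top",[[180,211],[248,215]],106)); 
for uv in ([360,208],[180,305],[426,302]): print(ray("top",uv,45))
hsv=cv2.cvtColor(np.ascontiguousarray(t),cv2.COLOR_RGB2HSV)
for uv in([380,205],[150,285],[165,305],[336,220],[347,211],[180,211]): print(uv,hsv[uv[1],uv[0]])
E
```

```text
[[489.49872268 277.92717041 106.        ]
 [477.12191965 106.0598455  106.        ]]
[[ 497.46690234 -177.71860557   45.        ]]
[[250.81495509 294.15806965  45.        ]]
[[ 254.98141535 -338.52698438   45.        ]]
[380, 205] [ 26  78 253]
[150, 285] [ 28  62 255]
[165, 305] [ 0  0 58]
[336, 220] [ 28  57 255]
[347, 211] [90  4 58]
[180, 211] [  1 189 255]
```

View pics/crops0.png

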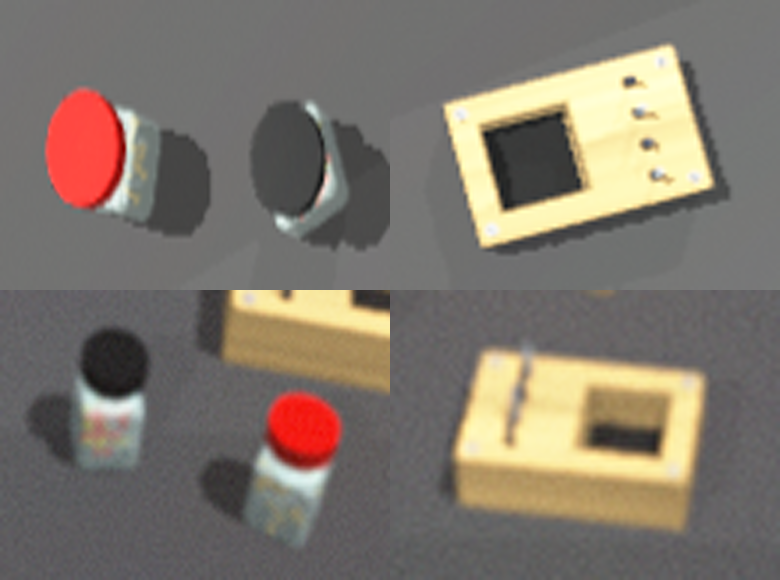

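Run:
```python
from h import *
t=cv2.imread("pics/top0.png")[:,:,::-1].copy(); s=cv2.imread("pics/scene0.png")[:,:,::-1].copy()
for n in C: print(n,-C[n]["R"].T@C[n]["t"])
hsv=cv2.cvtColor(t,cv2.COLOR_RGB2HSV)
wood=cv2.inRange(hsv,(15,35,150),(40,255,255)); wood[:,:300]=0;wood[:,420:]=0;wood[:170]=0;wood[245:]=0
cs,h=cv2.findContours(wood,cv2.RETR_CCOMP,cv2.CHAIN_APPROX_NONE)
for c,hh in zip(cs,h[0]):
    if cv2.contourArea(c)>60:
        P=ray("top",c[:,0,:],45)[:,:2].astype(np.float32); print(cv2.minAreaRect(P),hh[3],cv2.contourArea(c))
for n,im in(("top",t),("scene",s)):
    hs=cv2.cvtColor(im,cv2.COLOR_RGB2HSV); m=cv2.inRange(hs,(0,150,120),(6,255,255))|cv2.inRange(hs,(174,150,120),(180,255,255))
    cs,_=cv2.findContours(m,cv2.RETR_EXTERNAL,cv2.CHAIN_APPROX_NONE)
    c=max(cs,key=cv2.contourArea) if n=="scene" else [c for c in cs if cv2.pointPolygonTest(c,(180,211),False)>0][0]
    print(n,cv2.fitEllipse(c),cv2.boundingRect(c))
A=cv2.resize(t[190:235,160:215,::-1],None,fx=7,fy=7,interpolation=cv2.INTER_CUBIC)
B=cv2.resize(s[210:255,410:455,::-1],None,fx=7,fy=7,interpolation=cv2.INTER_CUBIC)
cv2.imwrite("pics/crops1.png",np.hstack([A,B]))
```

```text
scene [1397.90628775  246.14041252 1003.63616847]
top [392.57259266 -89.71076903 995.57341639]
((500.4215087890625, -171.65567016601562), (103.89300537109375, 163.6534881591797), 14.03555679321289) -1 2330.5
((490.5067443847656, -141.055908203125), (61.87515640258789, 61.98662185668945), 14.209688186645508) 0 500.0
top ((178.08761596679688, 210.48379516601562), (23.356473922729492, 25.409992218017578), 89.32942962646484) (165, 199, 27, 24)
scene ((435.42108154296875, 223.1642303466797), (16.430875778198242, 20.079313278198242), 114.35401153564453) (426, 215, 20, 18)
```

View pics/crops1.png

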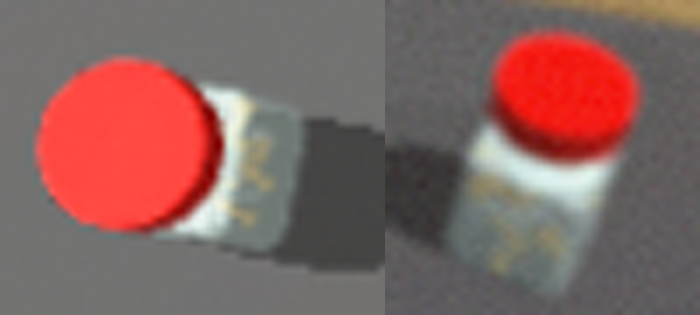

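Run:
```python
from h import *
t=cv2.imread("pics/top0.png"); s=cv2.imread("pics/scene0.png")
A=cv2.resize(t[175:240,320:400],None,fx=9,fy=9,interpolation=cv2.INTER_CUBIC)
cv2.imwrite("pics/c2.png",A)
B=cv2.resize(s[180:225,268:332],None,fx=12,fy=12,interpolation=cv2.INTER_CUBIC)
cv2.imwrite("pics/c3.png",B)
```

```text
(no output)
```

View pics/c2.png

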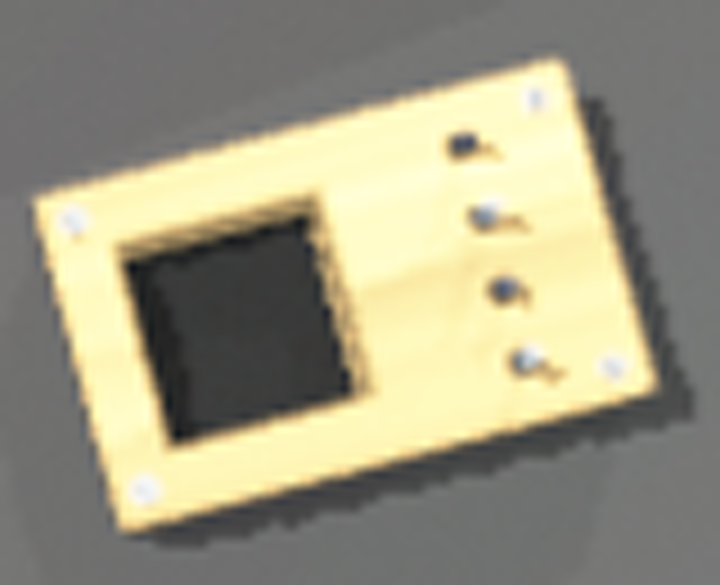

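View pics/c3.png

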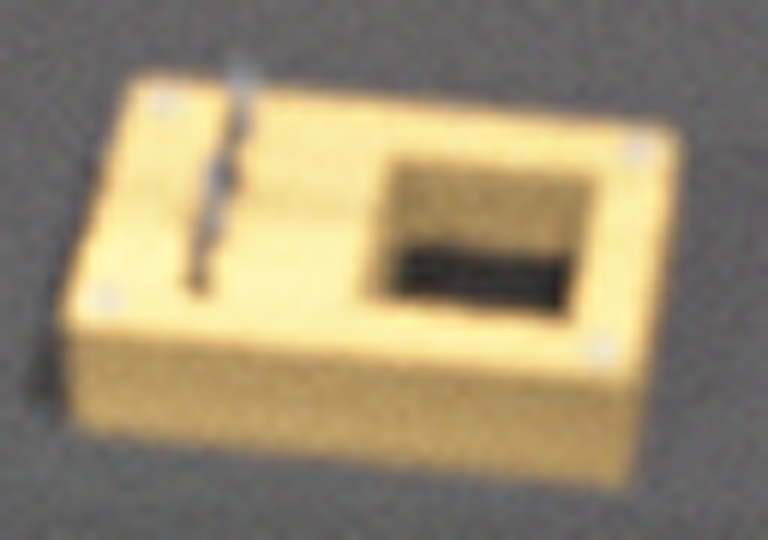

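Run:
```python
from h import *
def rect(n,im,c,th,z=45,w=130,h=190,k=4):
    X,Y=np.meshgrid((np.arange(w*k)/k-w/2),(np.arange(h*k)/k-h/2))
    P=np.c_[c[0]+X.ravel()*np.cos(th)-Y.ravel()*np.sin(th),c[1]+X.ravel()*np.sin(th)+Y.ravel()*np.cos(th),np.full(X.size,z)]
    uv=proj(n,P).astype(np.float32).reshape(h*k,w*k,2)
    return cv2.remap(im,uv[...,0],uv[...,1],cv2.INTER_CUBIC)
H=[]
for n in("top","scene"):
    im=cv2.imread(f"pics/{n}0.png")
    R=rect(n,im,(502,-173),np.radians(14.04)); H.append(R)
    g=R[...,0].astype(float) # blue
    g2=R[...,2].astype(float)
    k=4
    def prof(name,p):
        print(n,name,' '.join(f"{v:.0f}" for v in p))
    # X profile along y around pocket y=30+-20 and elsewhere y -20..
    for nm,ch in(("B",0),("R",2)):
        G=R[...,ch].astype(float)
        xs=lambda x:int((x+65)*k); ys=lambda y:int((y+95)*k)
        prof(nm+" X body x=-65..65 step2 (y -35..-10)",G[ys(-35):ys(-10),::8].mean(0))
        prof(nm+" X pocket (y 12..48)",G[ys(12):ys(48),::8].mean(0))
        prof(nm+" Y pocket (x-18..18) y=-95.. step2",G[::8,xs(-18):xs(18)].mean(1))
cv2.imwrite("pics/rect.png",np.hstack([h[::2,::2] for h in H]))
cv2.imwrite("pics/rect.png",cv2.resize(np.hstack(H),None,fx=.75,fy=.75))
```

```text
top B X body x=-65..65 step2 (y -35..-10) 112 96 77 70 69 70 102 156 179 182 185 188 189 189 189 188 187 184 181 182 184 186 188 187 184 180 176 175 173 170 167 166 175 187 197 201 199 198 200 201 200 198 201 205 211 213 211 206 200 198 199 201 200 197 196 199 187 149 122 116 116 117 117 117 115
top B X pocket (y 12..48) 110 93 76 70 69 70 103 156 178 181 183 185 186 186 189 170 116 72 58 59 59 59 59 59 59 59 59 59 60 59 59 58 58 58 57 57 57 58 58 58 58 57 48 38 52 84 97 124 167 191 197 198 194 189 188 192 180 145 121 116 116 115 113 111 110
top B Y pocket (x-18..18) y=-95.. step2 118 118 119 116 102 80 73 82 117 164 187 187 186 186 186 186 186 186 186 183 178 175 173 169 169 162 151 148 164 179 182 181 182 184 185 186 187 187 187 188 188 189 188 188 188 188 186 170 135 114 108 76 54 56 57 57 57 57 58 58 58 59 58 58 58 59 59 59 59 59 59 59 58 54 44 38 38 36 54 107 166 193 193 192 191 191 192 188 169 127 106 110 110 111 111
top R X body x=-65..65 step2 (y -35..-10) 112 96 77 69 66 76 160 246 254 254 254 254 254 254 254 254 254 254 254 254 254 254 254 254 254 254 253 253 252 252 251 25
[... 2014 characters left out ...]
7 176
scene R X pocket (y 12..48) 101 101 101 105 115 134 159 187 214 234 246 251 251 251 250 249 246 239 225 208 191 178 171 167 165 164 163 163 163 164 165 165 161 154 142 125 104 84 67 56 52 52 53 52 56 67 91 128 172 212 239 252 254 255 254 252 250 246 238 223 204 187 175 171 172
scene R Y pocket (x-18..18) y=-95.. step2 102 101 99 95 93 104 137 184 227 247 251 251 250 249 249 249 249 249 248 246 239 222 192 162 152 168 198 227 242 246 247 247 248 247 248 248 249 249 249 248 249 249 249 250 250 249 243 228 204 180 161 147 138 130 126 126 126 123 123 124 127 129 130 130 130 132 133 134 132 130 130 132 133 130 122 120 131 162 203 237 250 253 252 252 252 252 252 247 229 193 152 121 104 97 95
```

View pics/rect.png

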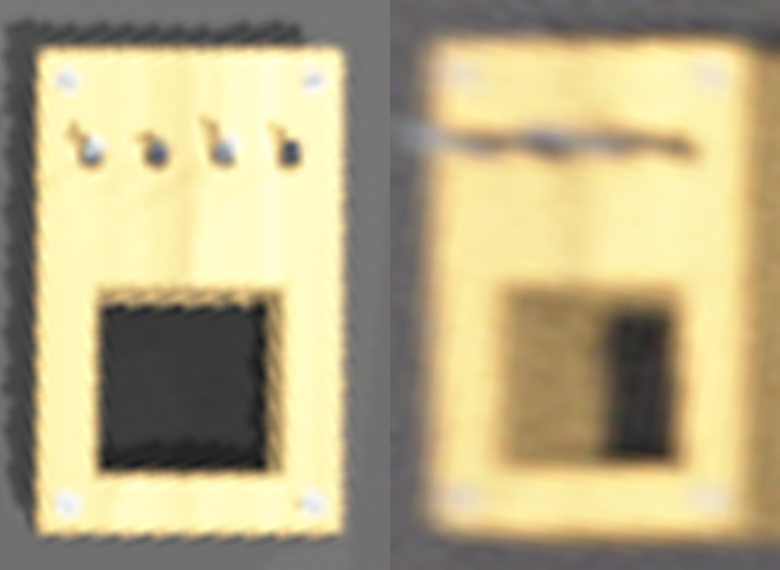

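Run:
```python
from h import *
th=np.radians(14.04)
for n,o in(("top",(-1.65,31.75)),("scene",(1.6,30.9)),("mean",(0,31.3))):
    print(n,"pocket",502+o[0]*np.cos(th)-o[1]*np.sin(th),-173+o[0]*np.sin(th)+o[1]*np.cos(th))
for n,f in(("top","pics/top0.png"),("scene","pics/scene0.png")):
    hs=cv2.cvtColor(cv2.imread(f),cv2.COLOR_BGR2HSV)
    m=cv2.inRange(hs,(0,120,70),(8,255,255))|cv2.inRange(hs,(172,120,70),(180,255,255))
    if n=="top":m[:,:150]=0;m[:,215:]=0
    k,l,st,cen=cv2.connectedComponentsWithStats(m); i=1+np.argmax(st[1:,4]); print(n,st[i],cen[i],ray(n,cen[i],95),ray(n,cen[i],106))
# jar yaw: top view body edge lines, table-plane z ~ 0 foot & scene
t=cv2.imread("pics/top0.png")
# pixel (crop 7x, origin 160,190): foot right edge between corners
for a in([302,118],[280,250]): 
    uv=np.array(a)/7+[160,190]-.43; print(uv,ray("top",uv,3))
for a in([448,248],[562,296],[618,170]):
    uv=(np.array(a)-[385,0])/7+[410,210]-.43; print("scene",uv,ray("scene",uv,3))
```

```text
top pocket 492.69676553803714 -142.59876929225157
scene pocket 496.0558863228061 -142.63492939918308
mean pocket 494.40664407610376 -142.6350375298597
top [165 198  27  25 512] [177.92382812 210.46875   ] [[492.12823503 287.86788094  95.        ]] [[490.91221861 283.25596916 106.        ]]
scene [425 214  22  19 314] [435.17834395 223.31847134] [[491.0741113  285.95808785  95.        ]] [[502.05227208 285.47605286 106.        ]]
[202.71285714 206.42714286] [[512.69733067 256.5805183    3.        ]]
[199.57       225.28428571] [[460.02871657 263.90388464   3.        ]]
scene [418.57       244.99857143] [[515.67537348 256.17425924   3.        ]]
scene [434.85571429 251.85571429] [[523.98699946 310.55792588   3.        ]]
scene [442.85571429 233.85571429] [[437.38258059 322.24912416   3.        ]]
```

```bash
cat >> h.py <<'E'
def tool_delta(target,st=None):
    st=st or r.read_state(); ro,p,y=st["tcp_rot"]
    from scipy.spatial.transform import Rotation as Ro
    R=Ro.from_euler("xyz",[ro,p,y]).as_matrix()
    return R.T@(np.array(target,float)-st["ee_pos"])
E
python3 - <<'E'
from h import *
print(r.tip_reach, tool_delta((491.6,287,225)))
E
```

```text
25.0 [-382.33856613 -227.76912758    1.0381895 ]
```

>>> send_rows(
  steps=[
    [-17.4, -10.4, 0, 0],
    [-34.8, -20.7, 0, 0],
    [-34.8, -20.7, 0, 0],
    [-34.8, -20.7, 0, 0],
    [-34.8, -20.7, 0, 0],
    [-34.8, -20.7, 0, 0],
    [-34.8, -20.7, 0, 0],
    [-34.8, -20.7, 0, 0],
    [-34.8, -20.7, 0, 0],
    [-34.8, -20.7, 0, 0],
    [-34.8, -20.7, 0, 0],
    [-17.4, -10.4, 0, 0],
    [0, 0, 0, 0],
    [0, 0, 0, 0],
  ],
  claw=85,
  grip_force=40,
)

```text
clock: 1.5
ee_pos: [492.0, 286.2, 226.3]
tcp_rot: [-3.141, -0.001, 2.834]
force: [-0.4, 0.5, -0.4]
gripper_width: 85.0
```

>>> send_rows(
  steps=[
    [0, 0, 15, 0],
    [0, 0, 25, 0],
    [0, 0, 25, 0],
    [0, 0, 20, 0],
    [0, 0, 15, 0],
    [0, 0, 15, 0],
    [0, 0, 10, 0],
    [0, 0, 5, 0],
    [0, 0, 0, 0],
  ],
)

```text
clock: 2.4
ee_pos: [492.0, 287.3, 96.1]
tcp_rot: [-3.141, -0.0, 2.836]
force: [0.5, -0.2, -0.3]
gripper_width: 85.0
```

>>> send_rows(
  steps=[
    [0, 0, 0, 0],
    [0, 0, 0, 0],
    [0, 0, 0, 0],
    [0, 0, 0, 0],
    [0, 0, 0, 0],
    [0, 0, 0, 0],
    [0, 0, 0, 0],
  ],
  claw=50,
  grip_force=20,
)

```text
clock: 3.1
ee_pos: [493.0, 287.5, 98.4]
tcp_rot: [3.14, 0.001, 2.835]
force: [-1.7, -1.8, 9.3]
gripper_width: 50.3
```

Run:
```python
from h import *
s=r.read_camera("scene");t=r.read_camera("top")
A=cv2.resize(t[150:250,130:230,::-1],(500,500),interpolation=cv2.INTER_CUBIC)
A=cv2.resize(A,(390,390))
B=cv2.resize(s[160:260,385:485,::-1],(390,390),interpolation=cv2.INTER_CUBIC)
cv2.imwrite("pics/g1.png",np.hstack([A,B]));print(r.read_state()["force"],r.read_state()["gripper_width"])
```

```text
[-1.54462407 -1.65191866 10.10167956] 50.11546337821321
```

View pics/g1.png

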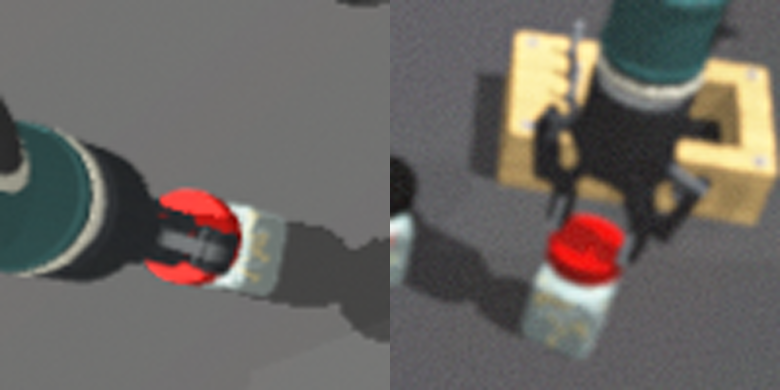

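Run:
```python
from h import *
s=r.read_camera("scene");t=r.read_camera("top");st=r.read_state();print(st["ee_pos"],st["force"],st["wrist_torque"],st["gripper_width"])
from scipy.spatial.transform import Rotation as Ro
R=Ro.from_euler("xyz",st["tcp_rot"]).as_matrix()
w=25
out=[]
for n,im,x,y in(("top",t,150,180),("scene",s,405,190)):
    k=8;A=cv2.resize(im[y:y+50,x:x+50,::-1],None,fx=k,fy=k,interpolation=cv2.INTER_CUBIC)
    for sy in(-w,w):
        for sz,c in((25,(0,255,0)),(6,(255,255,0)),(-10,(255,0,255))):
            u=proj(n,st["ee_pos"]+R@[0,sy,sz])[0]; cv2.circle(A,tuple(int(v) for v in ((u-[x,y]+.5)*k)),3,c,-1)
    out.append(A)
cv2.imwrite("pics/g2.png",np.hstack(out))
```

```text
[493.02122089 287.53712274  98.42224424] [-2.11978081 -1.56295884  8.90609795] [-0.45306359  0.46571156 -0.02515305] 50.05705666221805
```

View pics/g2.png

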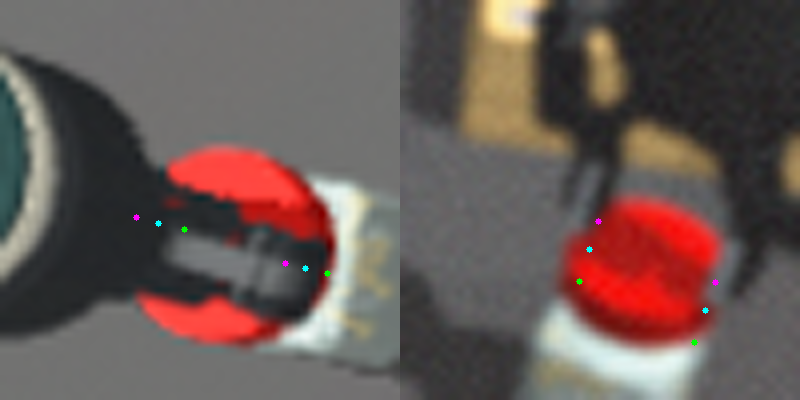

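>>> send_rows(
  steps=[
    [0, 0, 0, 0],
    [0, 0, 0, 0],
    [0, 0, 0, 0],
    [0, 0, 0, 0],
    [0, 0, -5, 0],
    [0, 0, -5, 0],
    [0, 0, 0, 0],
  ],
  claw=85,
)

```text
clock: 4.0
ee_pos: [492.7, 287.7, 107.4]
tcp_rot: [3.14, 0.001, 2.836]
force: [-0.4, 0.2, -0.0]
gripper_width: 84.9
```

>>> send_rows(
  steps=[
    [0, 0, 0, 0],
    [0, 0, 0, 0],
    [0, 0, 0, 0],
    [0, 0, 0, 0],
    [0, 0, 0, 0],
    [0, 0, 0, 0],
  ],
  claw=50,
  grip_force=20,
)

```text
clock: 4.6
ee_pos: [492.1, 287.3, 106.4]
tcp_rot: [-3.142, -0.0, 2.836]
force: [-0.3, -0.6, 0.5]
gripper_width: 50.1
```

```bash
cat >> h.py <<'E'
def look(f,w=50,k=8,dots=(25,)):
    from scipy.spatial.transform import Rotation as Ro
    s=r.read_camera("scene");t=r.read_camera("top");st=r.read_state()
    R=Ro.from_euler("xyz",st["tcp_rot"]).as_matrix();out=[]
    for n,im in(("top",t),("scene",s)):
        c=proj(n,st["ee_pos"])[0].astype(int);x,y=np.clip(c-w//2,0,[640-w,400-w])
        A=cv2.resize(im[y:y+w,x:x+w,::-1],None,fx=k,fy=k,interpolation=cv2.INTER_CUBIC)
        for sy in(-dots[0],dots[0]):
            for sz,cc in((25,(0,255,0)),(6,(255,255,0))):
                u=proj(n,st["ee_pos"]+R@[0,sy,sz])[0];cv2.circle(A,tuple(int(v) for v in((u-[x,y]+.5)*k)),2,cc,-1)
        out.append(A)
    cv2.imwrite(f,np.hstack(out));print(st["ee_pos"],st["force"],st["gripper_width"]);return t,s
E
python3 -c "
from h import *
look('pics/g3.png')"
```

```text
[492.1212292  287.35717301 106.45300851] [0.40985431 0.06673246 0.75202147] 49.99082627109269
```

View pics/g3.png

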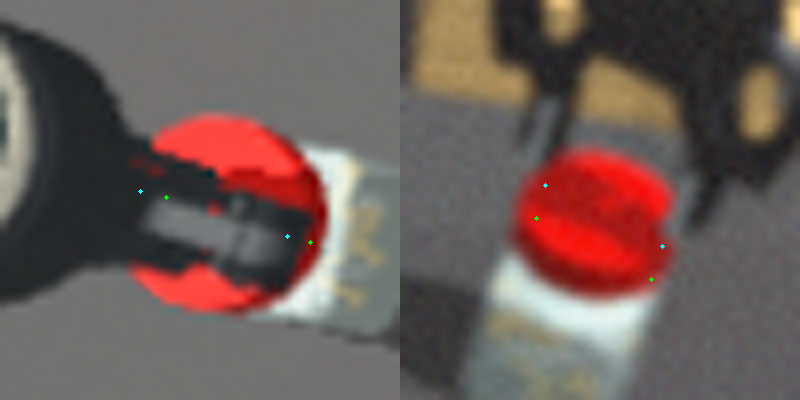

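Run:
```python
from h import *
from scipy.spatial.transform import Rotation as Ro
im=cv2.imread("pics/scene0.png");p=np.array([195.565,619.27,225.5]);R=Ro.from_euler("xyz",[-3.1398,0,2.8357]).as_matrix()
x,y,k=530,100,8
A=cv2.resize(im[y:y+75,x:x+95],None,fx=k,fy=k,interpolation=cv2.INTER_CUBIC)
for sy in(-42,0,42):
    for sz,cc in((25,(0,255,0)),(6,(255,255,0)),(-48,(255,0,255))):
        u=proj("scene",p+R@[0,sy,sz])[0];cv2.circle(A,tuple(int(v) for v in((u-[x,y]+.5)*k)),4,cc,-1)
cv2.imwrite("pics/g4.png",A)
```

```text
(no output)
```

View pics/g4.png

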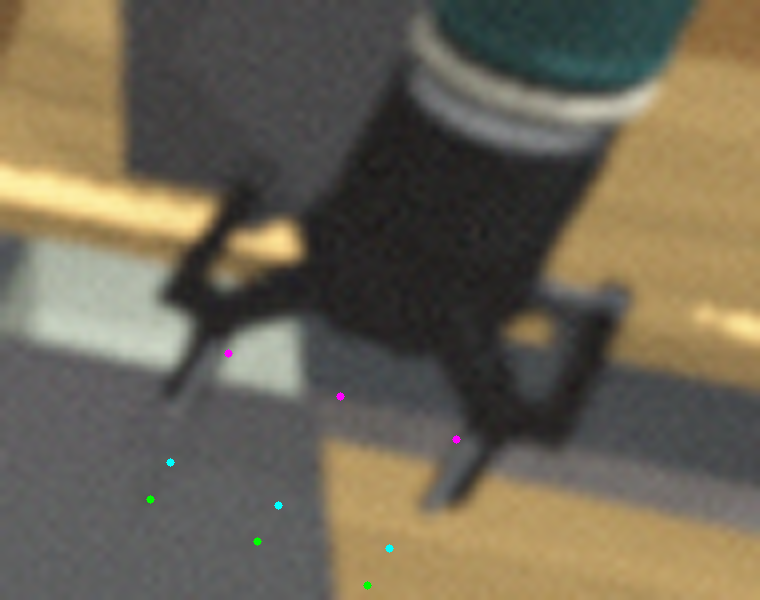

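>>> send_rows(
  steps=[
    [0, 0, 0, 0],
    [0, 0, 0, 0],
    [0, 0, 0, 0],
    [0, 0, 0, 0],
    [0, 0, 5, 0],
    [0, 0, 10, 0],
    [0, 0, 10, 0],
    [0, 0, 10, 0],
    [0, 0, 4, 0],
    [0, 0, 0, 0],
  ],
  claw=85,
)

```text
clock: 5.7
ee_pos: [491.6, 287.0, 66.3]
tcp_rot: [-3.14, -0.001, 2.836]
force: [0.1, -0.8, -0.3]
gripper_width: 84.9
```

>>> send_rows(
  steps=[
    [0, 0, 0, 0],
    [0, 0, 0, 0],
    [0, 0, 0, 0],
    [0, 0, 0, 0],
    [0, 0, 0, 0],
    [0, 0, 0, 0],
  ],
  claw=50,
  grip_force=20,
)

```text
clock: 6.3
ee_pos: [492.4, 287.4, 67.9]
tcp_rot: [3.141, 0.0, 2.836]
force: [-1.0, -0.7, 3.9]
gripper_width: 59.3
```

```bash
python3 -c "
from h import *
look('pics/g5.png',dots=(30,))"
```

```text
[492.41526699 287.36648988  67.88471915] [-0.36799744 -0.85048174  5.0244098 ] 59.36965074823061
```

View pics/g5.png

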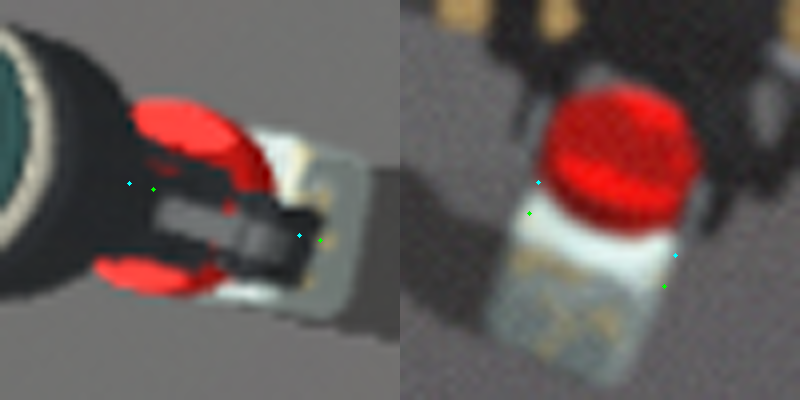

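>>> send_rows(
  steps=[
    [0, 0, 0, 0],
    [0, 0, 0, 0],
    [0, 0, 0, 0],
    [0, 0, 0, 0.05],
    [0, 0, 0, 0.14],
    [0, 0, 0, 0.14],
    [0, 0, 0, 0.14],
    [0, 0, 0, 0.14],
    [0, 0, 0, 0.14],
    [0, 0, 0, 0.14],
    [0, 0, 0, 0.14],
    [0, 0, 0, 0.14],
    [0, 0, 0, 0.14],
    [0, 0, 0, 0.14],
    [0, 0, 0, 0.12],
    [0, 0, 0, 0],
  ],
  claw=85,
)

```text
clock: 8.0
ee_pos: [491.9, 287.5, 67.2]
tcp_rot: [3.141, 0.001, 1.266]
force: [0.4, -1.1, -0.2]
gripper_width: 84.8
```

>>> send_rows(
  steps=[
    [0, 0, 0, 0],
    [0, 0, 0, 0],
    [0, 0, 0, 0],
    [0, 0, 0, 0],
    [0, 0, 0, 0],
    [0, 0, 0, 0],
  ],
  claw=50,
  grip_force=60,
)

```text
clock: 8.6
ee_pos: [492.8, 287.3, 67.9]
tcp_rot: [3.141, -0.001, 1.266]
force: [0.5, -1.0, 6.1]
gripper_width: 59.3
```

```bash
python3 -c "
from h import *
look('pics/g6.png',dots=(30,));print(r.read_state()['q'])"
```

```text
[492.77020584 287.32797093  67.92223511] [ 0.87616013 -1.86968251  5.09791043] 59.131803322575735
[-0.9864882   0.59032779  0.52101493  1.93785347 -0.43151168  0.72344503
 -0.51468826]
```

View pics/g6.png

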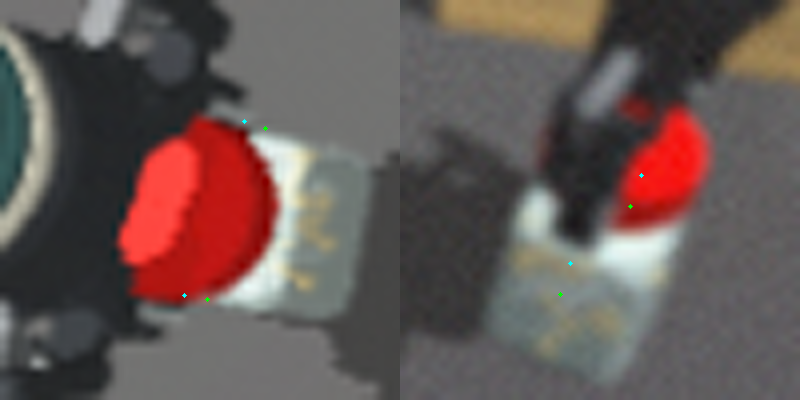

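>>> send_rows(
  steps=[
    [0, 0, -5, 0],
    [0, 0, -15, 0],
    [0, 0, -25, 0],
    [0, 0, -25, 0],
    [0, 0, -25, 0],
    [0, 0, -20, 0],
    [0, 0, -10, 0],
    [0, 0, -5, 0],
    [0, 0, 0, 0],
    [0, 0, 0, 0],
  ],
  grip_force=80,
)

```text
clock: 9.7
ee_pos: [491.4, 287.1, 196.5]
tcp_rot: [-3.14, 0.002, 1.266]
force: [-0.2, 0.1, -3.9]
gripper_width: 58.6
```

```bash
python3 -c "
from h import *
look('pics/g7.png',w=60,k=6,dots=(30,));print(r.read_state()['q'])
print(tool_delta((494.3,-142.7,198)))"
```

```text
[491.54686808 287.01160692 196.43011005] [ 0.17253294  0.6775627  -3.40003091] 58.676038876271186
[-1.08075679  0.40765562  0.62964437  1.86459358 -0.28777693  0.96304634
 -0.62842013]
[-409.04164029  131.70443423   -0.99394408]
```

View pics/g7.png

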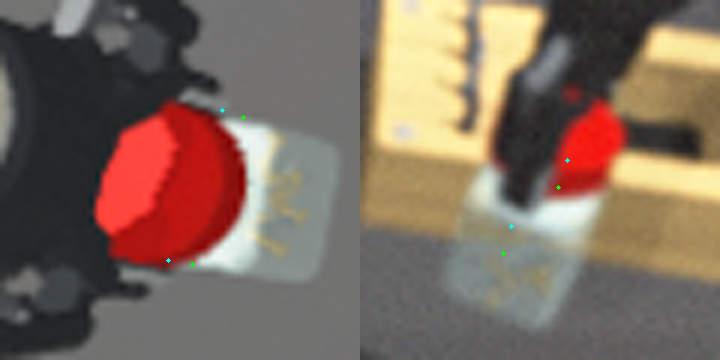

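>>> send_rows(
  steps=[
    [-15.7, 5.1, 0, 0],
    [-31.5, 10.1, 0, 0],
    [-31.5, 10.1, 0, 0],
    [-31.5, 10.1, 0, 0],
    [-31.5, 10.1, 0, 0],
    [-31.5, 10.1, 0, 0],
    [-31.5, 10.1, 0, 0],
    [-31.5, 10.1, 0, 0],
    [-31.5, 10.1, 0, 0],
    [-31.5, 10.1, 0, 0],
    [-31.5, 10.1, 0, 0],
    [-31.5, 10.1, 0, 0],
    [-31.5, 10.1, 0, 0],
    [-15.7, 5.1, 0, 0],
    [0, 0, 0, -0.05],
    [0, 0, 0, -0.12],
    [0, 0, 0, -0.12],
    [0, 0, 0, -0.1],
    [0, 0, 0, 0],
  ],
)

```text
clock: 11.7
ee_pos: [493.5, -143.5, 197.2]
tcp_rot: [-3.141, -0.0, 1.655]
force: [0.2, -0.2, -3.6]
gripper_width: 58.1
```

```bash
python3 -c "
from h import *
look('pics/g8.png',w=64,k=6,dots=(30,));s=r.read_state();print(s['q'],s['tcp_rot'])"
```

```text
[ 493.82217682 -143.33114717  197.27419055] [-0.50831198  0.85136207 -4.11887206] 58.667006343222965
[-0.3614544   0.31289538  0.69734748  1.99577735 -0.25114427  0.91872732
  0.54746974] [-3.14102028e+00 -7.23566745e-05  1.65219609e+00]
```

View pics/g8.png

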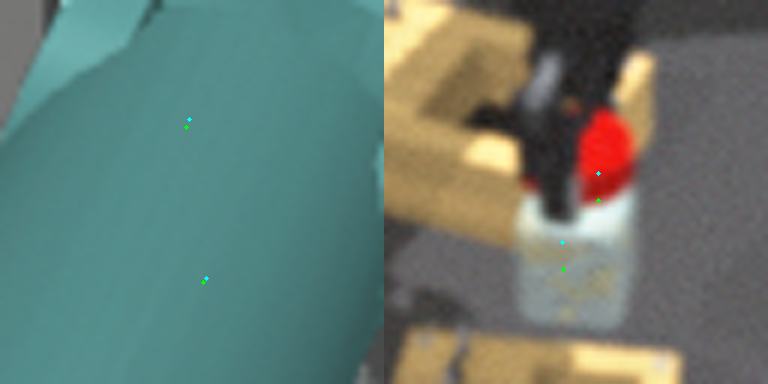

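>>> send_rows(
  steps=[
    [0, 0, 10, 0],
    [0, 0, 20, 0],
    [0, 0, 20, 0],
    [0, 0, 14, 0],
    [0, 0, 7, 0],
    [0, 0, 0, 0],
    [0, 0, 0, 0],
  ],
)

```text
clock: 12.5
ee_pos: [494.9, -142.9, 126.8]
tcp_rot: [3.141, 0.0, 1.655]
force: [-0.0, -0.2, -2.6]
gripper_width: 58.7
```

```bash
python3 -c "
from h import *
t,s=look('pics/g9.png',w=64,k=6,dots=(30,))
crop(s,265,135,70,90,8,'pics/g10.png')"
```

```text
[ 495.20724756 -142.84035935  127.25233344] [-0.6525752  -0.08533523 -3.52429206] 58.54938595221169
```

View pics/g10.png

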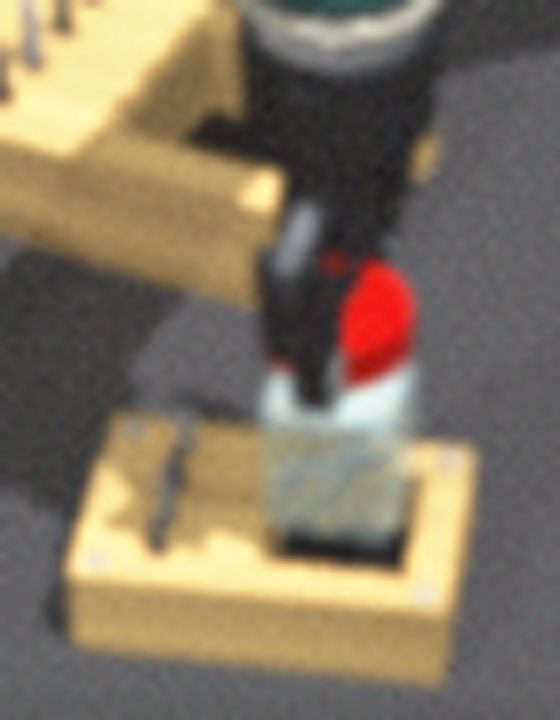

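Run:
```python
from h import *
im=cv2.imread("pics/g10.png")
def sq(c,th,a,z):
    P=np.array([[1,1],[-1,1],[-1,-1],[1,-1]])*a
    R=np.array([[np.cos(th),-np.sin(th)],[np.sin(th),np.cos(th)]])
    return np.c_[P@R.T+c,np.full(4,z)]
def dr(P,c):
    u=((proj("scene",P)-[265,135]+.5)*8*16).astype(int)
    cv2.polylines(im,[u],True,c,1,cv2.LINE_AA,4)
th=.245
dr(sq((496.1,-142.6),th,31.5,45),(255,0,0))   # pocket scene est
dr(sq((495.2,-142.8),th,29,63),(0,255,0))
dr(sq((495.2,-142.8),th,29,59+64),(0,255,255))
cv2.imwrite("pics/g11.png",im)
```

```text
(no output)
```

View pics/g11.png

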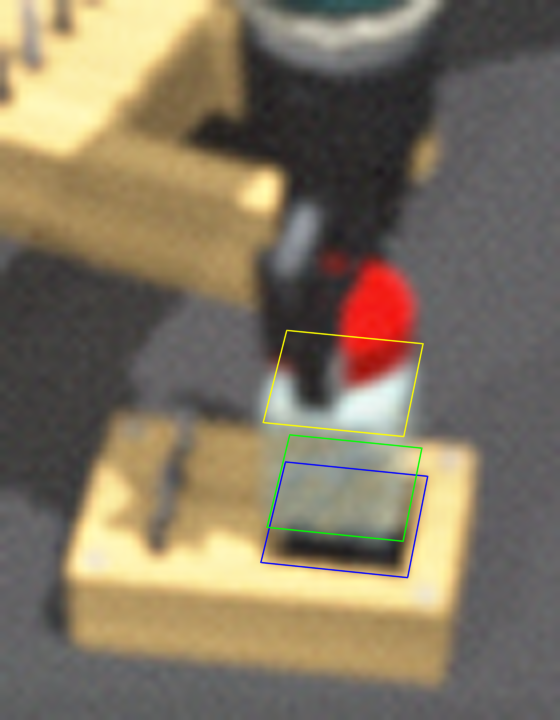

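>>> send_rows(
  steps=[
    [0, 0, 4, 0],
    [0, 0, 4, 0],
    [0, 0, 3, 0],
    [0, 0, 3, 0],
    [0, 0, 3, 0],
    [0, 0, 2, 0],
    [0, 0, 0, 0],
  ],
)

```text
clock: 13.3
ee_pos: [494.3, -142.6, 107.2]
tcp_rot: [-3.141, -0.0, 1.656]
force: [0.0, -0.7, -3.2]
gripper_width: 58.6
```

>>> send_rows(
  steps=[
    [0, 0, 4, 0],
    [0, 0, 4, 0],
    [0, 0, 4, 0],
    [0, 0, 4, 0],
    [0, 0, 4, 0],
    [0, 0, 3, 0],
    [0, 0, 0, 0],
  ],
)

```text
clock: 14.0
ee_pos: [494.2, -142.6, 84.0]
tcp_rot: [-3.141, -0.0, 1.656]
force: [0.3, 0.1, -3.5]
gripper_width: 58.2
```

>>> send_rows(
  steps=[
    [0, 0, 2, 0],
    [0, 0, 2, 0],
    [0, 0, 1, 0],
    [0, 0, 1, 0],
    [0, 0, 0, 0],
    [0, 0, 0, 0],
  ],
)

```text
clock: 14.6
ee_pos: [495.8, -142.6, 79.8]
tcp_rot: [3.139, -0.0, 1.656]
force: [-0.6, 1.6, 7.9]
gripper_width: 58.6
```

```bash
python3 -c "
from h import *
t,s=look('pics/g12.png',w=64,k=6,dots=(30,))
crop(s,265,150,70,70,8,'pics/g13.png');print(r.read_state()['q'],r.read_state()['wrist_torque'])"
```

```text
[ 495.82548686 -142.65689233   79.80839083] [-1.23760591  1.03165216  8.2394553 ] 58.126327009029986
[-0.247703    0.50415033  0.57865641  2.06764476 -0.4322942   0.68554195
  0.69954197] [ 0.18372504  0.37237302 -0.02563858]
```

View pics/g13.png

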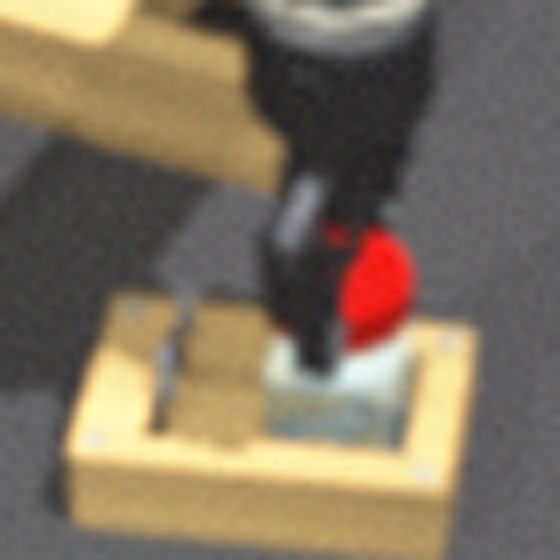

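>>> send_rows(
  steps=[
    [0, 0, 0, 0],
    [0, 0, 0, 0],
    [0, 0, 0, -0.05],
    [0, 0, 0, -0.1],
    [0, 0, -0.2, -0.1],
    [0, 0, -0.2, -0.1],
    [0, 0, -0.2, -0.1],
    [0, 0, 0, 0],
  ],
  grip_force=100,
  claw=45,
)

```text
clock: 15.5
ee_pos: [495.1, -143.2, 80.0]
tcp_rot: [3.14, 0.001, 2.106]
force: [-0.7, -1.4, 5.7]
gripper_width: 57.9
```

```bash
python3 -c "
from h import *
s=r.read_state();print(s['tcp_rot'],s['force'],s['wrist_torque'],s['q'],s['gripper_width'])"
```

```text
[3.14013990e+00 8.89707401e-04 2.10579452e+00] [-0.73623554 -1.37851248  5.66384703] [-0.25377547  0.41815885  0.04561497] [-0.15647058  0.48120688  0.46181444  2.06287656 -0.34001978  0.66821909
  1.06453349] 57.91607828872227
```

>>> send_rows(
  steps=[
    [0, 0, -0.2, -0.1],
    [0, 0, -0.2, -0.1],
    [0, 0, -0.2, -0.1],
    [0, 0, -0.2, -0.1],
  ],
)

```text
clock: 15.9
ee_pos: [495.0, -142.8, 80.7]
tcp_rot: [3.141, 0.001, 2.506]
force: [-2.5, 0.8, 6.5]
gripper_width: 58.3
```

```bash
python3 -c "
from h import *
t,s=look('pics/g14.png',w=64,k=6,dots=(30,))
crop(s,265,150,70,70,8,'pics/g15.png');s=r.read_state();print(s['tcp_rot'],s['force'],s['wrist_torque'],s['q'],s['gripper_width'])"
```

```text
[ 495.36617717 -143.08111424   80.82651287] [-0.63133915  0.45248937  6.20960317] 58.22016750565968
[3.14058463e+00 1.80698502e-03 2.50535169e+00] [-0.63133915  0.45248937  6.20960317] [-0.21467953  0.23045601 -0.01312594] [-0.07581987  0.46594856  0.35947654  2.05721269 -0.26147768  0.65900232
  1.39081943] 58.22016750565968
```

View pics/g15.png

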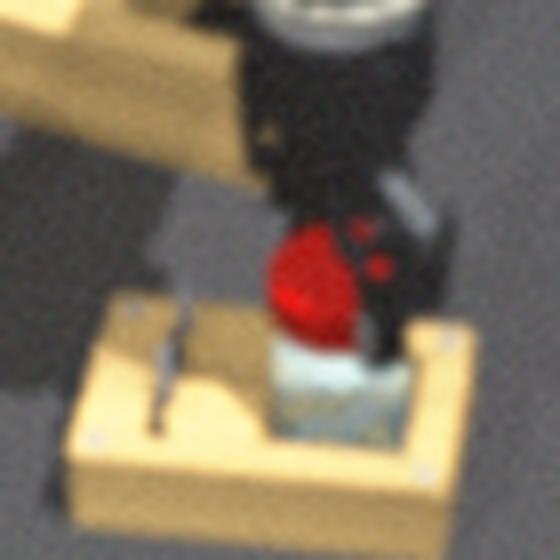

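>>> send_rows(
  steps=[
    [0, 0, -0.2, -0.1],
    [0, 0, -0.2, -0.1],
    [0, 0, -0.2, -0.1],
    [0, 0, -0.2, -0.1],
  ],
)

```text
clock: 16.4
ee_pos: [494.8, -142.7, 81.7]
tcp_rot: [3.141, 0.001, 2.907]
force: [-3.1, 0.4, 7.1]
gripper_width: 58.3
```

```bash
python3 -c "
from h import *
s=r.read_state();print(s['tcp_rot'],s['force'],s['wrist_torque'],s['joint_torque'],s['q'],s['gripper_width'])"
```

```text
[3.14122823e+00 6.83783760e-04 2.90687465e+00] [-3.09260908  0.42658055  7.08074422] [-0.00953268  0.66397188 -0.10506647] [ -1.26724094 -39.92852211   3.20985653 -16.91674948  -0.25159232
  -0.86992364  -0.76896077] [ 0.00554871  0.45510207  0.25780215  2.05197606 -0.1855576   0.65530564
  1.7218467 ] 58.312278512214654
```

>>> send_rows(
  steps=[
    [0, 0, -0.2, -0.05],
    [0, 0, 0, 0],
    [0, 0, 0, 0],
  ],
)

```text
clock: 16.7
ee_pos: [494.9, -142.9, 81.7]
tcp_rot: [3.141, 0.001, 2.953]
force: [-2.5, 0.1, 7.7]
gripper_width: 58.2
```

```bash
python3 -c "
from h import *
t,s=look('pics/g16.png',w=64,k=6,dots=(30,))
crop(s,265,150,70,70,8,'pics/g17.png')
s=r.read_state();print(s['tcp_rot'],s['force'],s['wrist_torque'],s['joint_torque'],s['gripper_width'])"
```

```text
[ 494.963065   -142.85648482   81.70780306] [-1.5976413   0.15529231  6.752074  ] 58.18148282175165
[3.14148254e+00 9.92080156e-04 2.95321110e+00] [-1.5976413   0.15529231  6.752074  ] [0.02178156 0.48792783 0.04472417] [-2.09409496e-03 -4.03566599e+01  2.54328176e+00 -1.66122311e+01
 -1.52734886e-01 -6.38001524e-01 -3.91051196e-02] 58.18148282175165
```

View pics/g17.png

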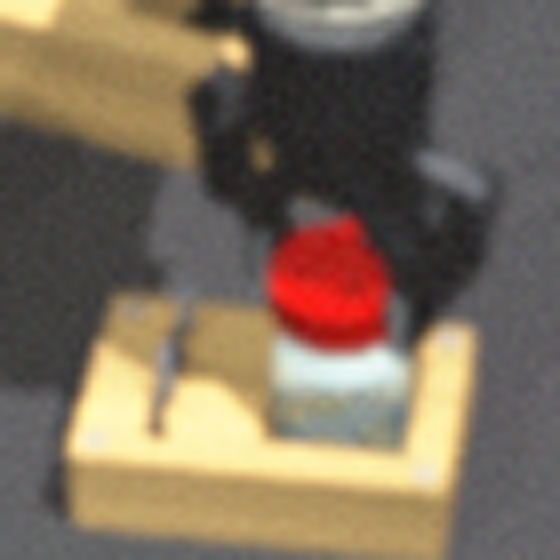

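>>> send_rows(
  steps=[
    [0, 0, 0, -0.08],
    [0, 0, 0, 0],
    [0, 0, -1, 0],
    [0, 0, -1, 0],
    [0, 0, -1, 0],
    [0, 0, 0, 0],
  ],
)

```text
clock: 17.4
ee_pos: [494.5, -142.6, 83.8]
tcp_rot: [-3.142, -0.0, 3.035]
force: [-1.3, -0.5, 0.7]
gripper_width: 57.8
```

>>> send_rows(
  steps=[
    [0, 0, -1, 0],
    [0, 0, -0.5, 0],
    [0, 0, 0, 0],
    [0, 0, 0, 0],
  ],
)

```text
clock: 17.8
ee_pos: [494.5, -142.6, 85.4]
tcp_rot: [3.142, 0.0, 3.036]
force: [0.3, -0.1, 0.0]
gripper_width: 58.3
```

```bash
python3 -c "
from h import *
s=r.read_state();print(s['ee_pos'],s['force'],s['wrist_torque'],s['gripper_width'])"
```

```text
[ 494.52330286 -142.64854711   85.40088821] [ 0.33863824 -0.08683948  0.02627371] [-0.08480229  0.03746852 -0.05440773] 58.25543437550976
```

>>> send_rows(
  steps=[
    [0, 0, -1, 0],
    [0, 0, -2, 0],
    [0, 0, -3, 0],
    [0, 0, -3, 0],
    [0, 0, -3, 0],
    [0, 0, -3, 0],
    [0, 0, -3, 0],
    [0, 0, -3, 0],
    [0, 0, -3, 0],
    [0, 0, -1, 0],
    [0, 0, 0, 0],
    [0, 0, 0, 0],
    [0, 0, 0, 0],
    [0, 0, 0, 0],
    [0, 0, 0, 0],
  ],
)

```text
clock: 19.3
ee_pos: [494.5, -142.6, 110.3]
tcp_rot: [3.142, -0.0, 3.036]
force: [0.1, -0.2, -0.5]
gripper_width: 58.2
```

```bash
python3 -c "
from h import *
t,s=look('pics/g18.png',w=64,k=6,dots=(30,))
crop(s,265,140,70,75,8,'pics/g19.png')
s=r.read_state();print(s['tcp_rot'],s['force'],s['qd'].round(3))"
```

```text
[ 494.50919118 -142.63813301  110.32898502] [ 0.21105424 -0.58289752  0.03500484] 58.142760082499414
[ 3.14157510e+00 -6.96691448e-05  3.03566474e+00] [ 0.21105424 -0.58289752  0.03500484] [ 0.002 -0.     0.     0.001 -0.001 -0.001  0.001]
```

View pics/g19.png

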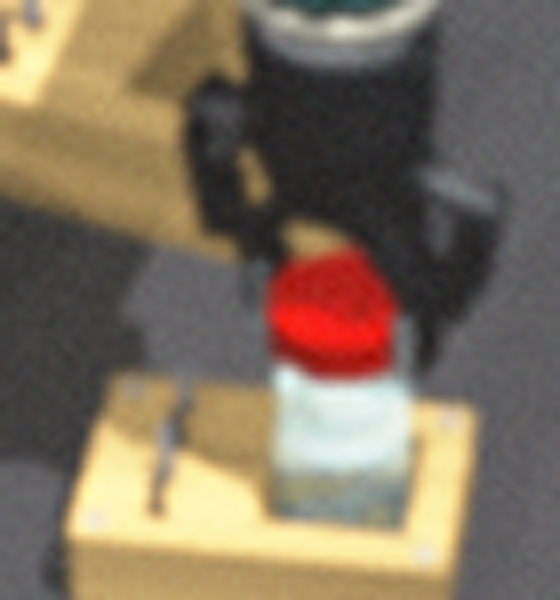

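```bash
python3 -c "
from station import r
print(r.sign_off())"
```

```text
the job is handed in; nothing more can be done
None
```

I set the red-lidded jar down in the pocket of the smallest block and twisted its lid off. I handed the job in at about 19 s with the lid held level above the open jar; the hand-in reported no verdict.

**What I did**
- I centred the lid with two light squeezes at right angles, then gripped it and lifted the jar high enough to pass over the black-lidded jar.
- The jar went into the pocket without catching and stopped where expected, pressing back with about 8 N.
- I turned the gripper 1.38 rad anticlockwise, easing up about 2 mm as it turned, then lifted straight up.

**Last checks**
- **Lid free:** about 5 mm up, the vertical force was close to 0 N. It was about -3.5 N while I was carrying the jar, so the jar was not coming up with the lid.
- **Jar seated:** in the last scene picture its foot is at the same place in the block as when it was set down.
- **Lid held:** it is level, still and gripped at 58 mm opening. By the heights I moved, its edge is about 15 mm above the rim.

**What disagreed or stayed unchecked**
- **Fingertip position:** the fingertips stood about 32 mm farther back than the stated tool frame. My first two closings, at the stated height, landed on or above the lid. The pictures showed why, so I gripped lower, and nothing was moved out of place.
- **Pocket position:** the two cameras disagreed by about 3 mm in x. I aimed between them, and the jar went in freely.
- **Wrist torque:** it read near zero during the twist, so it told me nothing about the thread.
- **Lid angle:** I did not measure it directly. I estimate 1.2 to 1.5 rad, allowing for the jar turning a little in the pocket.
- **Other objects:** I did not take a final picture of the black jar, router, adapter or TV box.

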